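# Lock the microscope camera's focus and take the picture

## Robot

A 7-joint arm with a two-finger parallel gripper is mounted at the origin on the work surface. World frame = base frame: x ahead of the robot, y to its left, z up, the work surface at z = 0. Lengths are in m, angles in degrees, forces in N, time in s.
With the tool pointing down it reaches from about 0.425 to 0.875 m from the base axis. Payload 4.7 kg.
Tool frame: the origin (TCP) lies between the finger pads; the fingertips stand 8 mm ahead of it and the grasp point (between the pads) lies 11 mm behind it; z points along the fingers, y is the line along which they close (so a half turn about z gives the same grasp; the last joint's range is limited). The gripper opens to 87 mm and grips with 3 to 60 N. Pads are 19 mm wide; open, the fingers measure 117 mm over their backs; the gripper's body (75 mm by 190 mm) begins 51 mm behind the grasp point.
Start: joints at [77.871, 18.392, -4.016, 83.108, 1.295, 78.541, -3.26], TCP at [0.146, -0.634, 0.231] pointing down, gripper open.
Joint ranges: [-163.93, 163.93], [-17.29, 119.83], [-79.2, 71.16], [3.27, 140.29], [-89.18, 269.18], [5.43, 117.66], [-154.24, 154.24]. Speed limits (degrees/s): [147.25, 147.25, 180, 180, 180, 180, 180].

## Interface

Orientations are given as [roll, pitch, yaw] about the fixed x, y, z axes, in that order (R = Rz(yaw) Ry(pitch) Rx(roll)).
In Python, from cell import env, viewer gives the robot as it stands. The module is installed in compiled form; this text tells all that it offers.
- The arm moves only by the tool arm_command, never from a script. Its argument "series" is a list of rows, each a list of 2 entries, a list of its own where there are three numbers: the shift along the tool's x, y, z in mm, then the turn about the tool's z in rad. A call has exactly 5 rows; each row is the pose to reach, as a shift and turn from the pose commanded when the call began, along the tool's axes at that moment; what a row does not reach only later rows make up. A row lasts 1/10 s, in which the tool goes at most 50 mm and 8.59 degrees, less where a joint would pass 70% of its speed; a pose out of reach is approached as far as the arm can. A call with a gripper value outside its range is refused whole. "grip" is the gripper command: -1 is fully open, 1 is shut, values between are in proportion, set as the call begins (left out, the last holds). The fingers move at their own pace and stop on an object; "grip_force" is the grip in N (left out, the last holds). Time passes only in rows, so rows that repeat a pose let the fingers close, or fill a call up. It gives the time, the measured TCP pose, the force, the opening and the grip force at its end, in the units of the state.
- env.get_obs(): the state, without advancing time (a new reading comes with each control period).
- viewer.read_camera(name): name is "side" or "top"; returns (picture, depth): 400x640x3 uint8, blue, green, red; 400x640 float32, m along the optical axis (not along the pixel's ray), 0 where there is no reading.
- viewer.calibration(name): a dict with "K" (3x3 intrinsics, pixels), "T" (4x4, takes a point from camera to world coordinates). Camera axes: x right, y up, looking along -z (the intrinsics and any distortion apply to the point x, -y, -z); pixel columns grow to the right and rows downward; lengths in m; the calibration is good to about 2 mm. A picture is of the moment at which its call begins. calibration takes no time and is no camera call.
- env.sign_off(): hands the job in; it is judged then, once.
The state is a dict: "time_s": time; "qpos": joint angles; "joint_velocities": joint speeds; "effort": joint torques, N m; "tool_pos": TCP position; "tool_rot": TCP orientation; "force": force on the tool from outside, world axes, zero at the start; "wrist_torque": the same for the moment, N m; "grip_width": finger opening in m; "grasp_force": force on a finger pad.
Only numpy, scipy, OpenCV 4.12 (cv2) and the standard library are available. Lean on these libraries where they do the work, as an engineer would, in place of code of your own. Each camera call takes 0.05 s, during which the arm holds its last target. There are 200 camera calls.

## Task

The eyepiece camera on the leaning microscope has just been screwed to the right height for a sharp picture. Run the big black lock ring under it down the thread against the end of the tube and nip it up firmly hand-tight without forcing it (about half a newton metre), and do not turn the camera. Then let go and press the wide shutter key on the control pad gently until it gives, to take the picture; press no other key and leave everything else on the table where it is.

Things in the scene. Friction and masses are not known exactly. Their poses are not given: they have to be found in the camera images.
- microscope: cream junior microscope fixed to the table, 300 mm tall. Origin under the middle of its base (175 x 125 mm), z up, -x to its user. Its tube leans 30 degrees from vertical towards its own -x. Body tube 40 mm dia; nothing within 45 mm below the tube's upper end is wider. On that end, on the same axis, a threaded spigot 31 mm dia x 24 mm carries the lock ring and, on top, the camera
- tube_end (a point): centre of the body tube's flat upper end (on the tube's axis): the seat of the lock ring. Once the ring meets it, the turning torque climbs by about 0.7 N m per radian: 0.5 N m is right, below 0.3 is loose, above 0.8 is forced (and it may then stick and slip). Friction keeps the ring tight when let go
- lock_ring: the jam nut: round ribbed black ring, 60 mm dia, 16 mm high, on the spigot below the camera. Origin at its centre (half-way up), z along the tube's axis, upward; its underside is 1.2 to 2.9 mm clear of the tube's end at the start. Right-hand thread: clockwise as seen from above (the camera's side) it goes down, 4 mm a turn. It runs freely, with about 0.05 N m
- control_pad: the camera's control pad, a flat grey box fixed to the table, 130 x 88 x 26 mm, top level. Origin under its centre; its screen lies towards its +x, the wide shutter key towards its -x, and a row of three small keys between them
- shutter_top (a point): centre of the top face of the wide white shutter key, 54 mm (along the pad's y) x 26 mm, 2 mm proud of the pad and 28 mm above the table. A membrane key on a stiff spring: travel 1.6 mm, begins to give at 1.7 N, fully down at 6 N; pressed straight down. Keep under 30 N
- small_key0 (a joint): one of the three small white keys (16 x 18 mm) in a row across the pad, 39 mm from the shutter key's centre towards the pad's +x; not to be pressed. Value: how far it is pressed in, m, 0 to 0.0016 (number 0 lies at y = +27 mm of the pad)
- small_key1 (a joint): one of the three small white keys (16 x 18 mm) in a row across the pad, 39 mm from the shutter key's centre towards the pad's +x; not to be pressed. Value: how far it is pressed in, m, 0 to 0.0016 (number 1 lies at the middle of the pad)
- small_key2 (a joint): one of the three small white keys (16 x 18 mm) in a row across the pad, 39 mm from the shutter key's centre towards the pad's +x; not to be pressed. Value: how far it is pressed in, m, 0 to 0.0016 (number 2 lies at y = -27 mm of the pad)
- shutter_key (a joint): how far the shutter key is pressed in, m, 0 to 0.0016
- eyepiece_camera (a joint): how far the camera has been turned on its thread, rad, clockwise seen from above positive; 0 at the start, which is the setting to keep
- slide_box: open wooden slide box, 120 x 85 x 36 mm, loose; origin under its centre
- spare_eyepiece: black spare eyepiece standing beside the microscope, 32 mm dia x 52 mm, loose; origin under its centre
- dust_cap: black round dust cap lying beside the microscope, 42 mm dia x 15 mm, loose; origin under its centre
- stain_bottle: small amber bottle, 38 mm dia x 85 mm, loose; origin under its centre
- specimen_jar: glass jar with a white lid, 62 mm dia x 75 mm, loose; origin under its centre
- beaker: glass beaker, 72 mm dia x 85 mm, loose; origin under its centre
- magnifier: hand lens lying flat, lens 80 mm dia, handle 85 mm long, 12 mm thick, loose; origin under the lens' centre, handle along its -x
- camera_foot (a point): the camera: a black cylinder 34 mm dia, 23 mm high, screwed on the top of the same spigot. This point is the centre of its underside, 24 mm from the tube's end along the axis. It turns on its thread if it is twisted with more than about 0.15 N m

How it is judged (in metres and radians):
On the way, in this order (a step that is already met when the one before it is completed fails the run):
1. the lock ring is tight against the tube's end (clamped with more than 30 N) and let go (contact force between lock_ring and microscope above 30 N and contact force between the fingers and lock_ring below 0.5 N), for 0.2 s.
2. the shutter key is pressed in by 1 mm or more (value of joint shutter_key above 0.001 m), for 0.05 s.
At the end, for the whole second after the job is handed in: the lock ring sits tight on the tube's end, clamped with more than 30 N (about 0.3 N m of tightening), and the shutter key has been pressed at least 1 mm and has come up again (contact force between lock_ring and microscope above 30 N and value of joint shutter_key below 0.0005 m); the robot touches nothing.
It fails at once if the lock ring is forced: clamped with more than 150 N (over 0.8 N m) (contact force between lock_ring and microscope above 150 N).
It fails at once if the camera is turned by more than 0.15 rad (value of joint eyepiece_camera above 0.15 rad or value of joint eyepiece_camera below -0.15 rad).
It fails at once if a small key is pressed in by more than 1 mm (value of joint any of small_key0, small_key1, small_key2 above 0.001 m).
It fails at once if the shutter key is pressed with more than 30 N (contact force between the arm and shutter_key above 30 N).
It fails at once if one of the loose things is moved by more than 20 mm (distance of any of slide_box, spare_eyepiece, dust_cap, stain_bottle, specimen_jar, beaker, magnifier from where it was at the start of the episode above 0.02 m).
It also fails if it takes over 67 s, if anything falls off the work surface, if the arm or the gripper's body presses on something with over 40 N, if the wrist force passes 120 N, or if a joint passes its speed limit or range.

## Working session

There is one attempt and no reset: what is moved stays moved. The work goes in short steps, Python scripts to look and compute and a tool call to move; the robot and the scene stay as the last step left them, time stands still between calls to the robot, and variables do not carry over. Pictures are saved under pics/ and viewed, at most 10 in all, crops included, and the job is handed in when it is done.

Besides the shell and the picture viewer there is one more tool, called after "Emit:" as name(argument=value, ...), one argument or row to a line, values as JSON. arm_command: Moves the arm, as the interface text tells. Its arguments: {"type":"object","properties":{"series":{"type":"array"},"grip":{"type":"number"},"grip_force":{"type":"number"}},"required":["series"]}

```bash
mkdir -p pics; python3 - <<'E'
from cell import env, viewer
import cv2,numpy as np
for n in("side","top"):
    p,d=viewer.read_camera(n);c=viewer.calibration(n)
    cv2.imwrite(f"pics/{n}0.png",p);np.savez(f"{n}0.npz",p=p,d=d,K=c["K"],T=c["T"]);print(n,c)
o=env.get_obs();print(o)
E
```

```text
side {'K': array([[461.1608849 ,   0.        , 315.16770727],
       [  0.        , 461.1608849 , 201.32827741],
       [  0.        ,   0.        ,   1.        ]]), 'T': array([[ 0.98065141,  0.15040911, -0.1252993 ,  0.40431408],
       [-0.19488032,  0.68938261, -0.69769139, -0.73937916],
       [-0.01855998,  0.70861041,  0.70535581,  0.93668032],
       [ 0.        ,  0.        ,  0.        ,  1.        ]])}
top {'K': array([[421.8388569 ,   0.        , 320.64716976],
       [  0.        , 421.8388569 , 196.61872763],
       [  0.        ,   0.        ,   1.        ]]), 'T': array([[-0.01066706,  0.98416345, -0.17694212,  0.34834253],
       [-0.99954358, -0.01549614, -0.02593247, -0.01515075],
       [-0.02826371,  0.17658474,  0.98387956,  1.16758033],
       [ 0.        ,  0.        ,  0.        ,  1.        ]])}
{'time_s': 0.1, 'qpos': array([77.87076931, 18.43544493, -4.01549001, 83.16926738,  1.29286883,
       78.54050448, -3.2609067 ]), 'joint_velocities': array([ 0.03477435, -0.06177262, -0.05985687, -0.12563411, -0.03282564,
        0.05410732,  0.06159062]), 'effort': array([-4.10040302e-04, -4.92570341e+01, -4.05925792e-01, -3.13395452e+01,
       -6.41463208e-02,  3.95276304e-02,  3.70401131e-05]), 'tool_pos': array([ 0.14537742, -0.63302984,  0.22955181]), 'tool_rot': array([-1.79899898e+02,  3.43357679e-03,  1.29374870e+01]), 'force': array([0.40560458, 0.37791668, 0.21956591]), 'wrist_torque': array([ 0.00434199, -0.05279608, -0.00114541]), 'grasp_force': 0.0, 'grip_width': 0.08723056085607415}
```

View pics/side0.png

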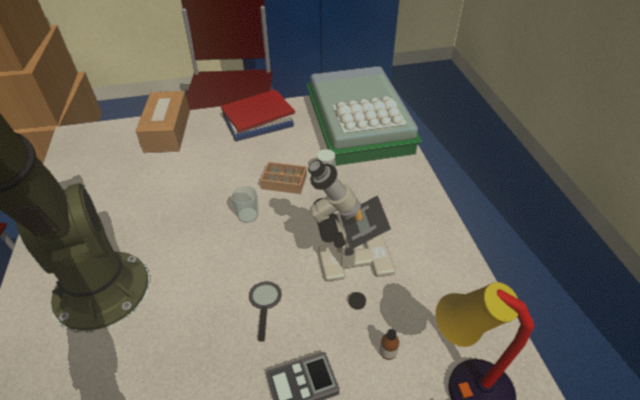

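View pics/top0.png

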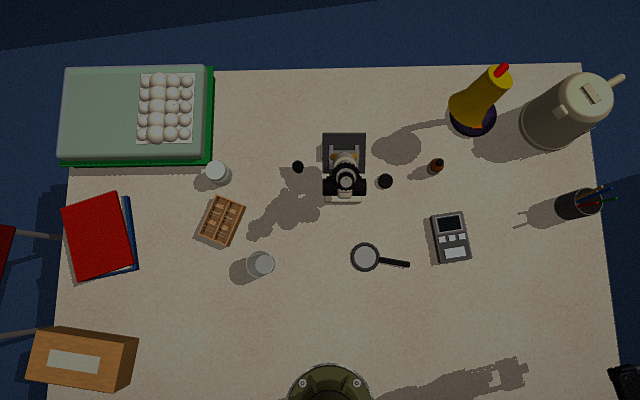

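```bash
cat > h.py <<'E'
import numpy as np,cv2
def load(n):
    z=np.load(n+".npz");return z["p"],z["d"],z["K"],z["T"]
def cloud(d,K,T):
    v,u=np.mgrid[0:d.shape[0],0:d.shape[1]]
    P=np.stack([(u-K[0,2])/K[0,0]*d,-(v-K[1,2])/K[1,1]*d,-d],-1)
    return P@T[:3,:3].T+T[:3,3]
def proj(X,K,T):
    c=(np.atleast_2d(X)-T[:3,3])@T[:3,:3]
    return np.stack([K[0,0]*c[:,0]/-c[:,2]+K[0,2],K[1,1]*-c[:,1]/-c[:,2]+K[1,2]],-1)
def ray(u,v,K,T):
    r=T[:3,:3]@np.array([(u-K[0,2])/K[0,0],-(v-K[1,2])/K[1,1],-1.]);return T[:3,3],r/np.linalg.norm(r)
E
python3 - <<'E'
from h import *
p,d,K,T=load("side0");a=cv2.resize(p[140:290,270:410],None,fx=4,fy=4,interpolation=cv2.INTER_CUBIC)
p,d2,K2,T2=load("top0");b=cv2.resize(p[115:215,300:400],None,fx=4,fy=4,interpolation=cv2.INTER_CUBIC)
b=cv2.convertScaleAbs(b,alpha=1.6)
cv2.imwrite("pics/cs.png",a);cv2.imwrite("pics/ct.png",b)
C=cloud(d,K,T);C2=cloud(d2,K2,T2)
print("side");
for v in range(150,220,5): print(v,[(u,*np.round(C[v,u]*1000).astype(int)) for u in range(310,350,6)])
print("top")
for v in range(130,205,5): print(v,[(u,*np.round(C2[v,u]*1000).astype(int)) for u in range(330,362,6)])
E
```

```text
side
150 [(310, np.int64(600), np.int64(422), np.int64(0)), (316, np.int64(619), np.int64(417), np.int64(1)), (322, np.int64(619), np.int64(321), np.int64(75)), (328, np.int64(637), np.int64(317), np.int64(75)), (334, np.int64(660), np.int64(336), np.int64(56)), (340, np.int64(678), np.int64(335), np.int64(54)), (346, np.int64(695), np.int64(328), np.int64(56))]
155 [(310, np.int64(595), np.int64(396), np.int64(1)), (316, np.int64(615), np.int64(396), np.int64(-2)), (322, np.int64(615), np.int64(301), np.int64(73)), (328, np.int64(632), np.int64(294), np.int64(76)), (334, np.int64(648), np.int64(287), np.int64(78)), (340, np.int64(677), np.int64(328), np.int64(41)), (346, np.int64(696), np.int64(329), np.int64(36))]
160 [(310, np.int64(591), np.int64(372), np.int64(0)), (316, np.int64(536), np.int64(-30), np.int64(337)), (322, np.int64(611), np.int64(279), np.int64(72)), (328, np.int64(627), np.int64(271), np.int64(76)), (334, np.int64(648), np.int64(283), np.int64(62)), (340, np.int64(677), np.int64(328), np.int64(21)), (346, np.int64(698), np.int64(332), np.int64(14))]
165 [(310, n
[... 8058 characters left out ...]
68), np.int64(192)), (360, np.int64(539), np.int64(-82), np.int64(189))]
195 [(330, np.int64(531), np.int64(-11), np.int64(170)), (336, np.int64(531), np.int64(-26), np.int64(172)), (342, np.int64(524), np.int64(-39), np.int64(207)), (348, np.int64(523), np.int64(-53), np.int64(210)), (354, np.int64(530), np.int64(-69), np.int64(174)), (360, np.int64(530), np.int64(-83), np.int64(172))]
200 [(330, np.int64(544), np.int64(-11), np.int64(24)), (336, np.int64(544), np.int64(-27), np.int64(24)), (342, np.int64(544), np.int64(-44), np.int64(22)), (348, np.int64(544), np.int64(-60), np.int64(21)), (354, np.int64(544), np.int64(-77), np.int64(20)), (360, np.int64(544), np.int64(-93), np.int64(17))]
```

View pics/cs.png

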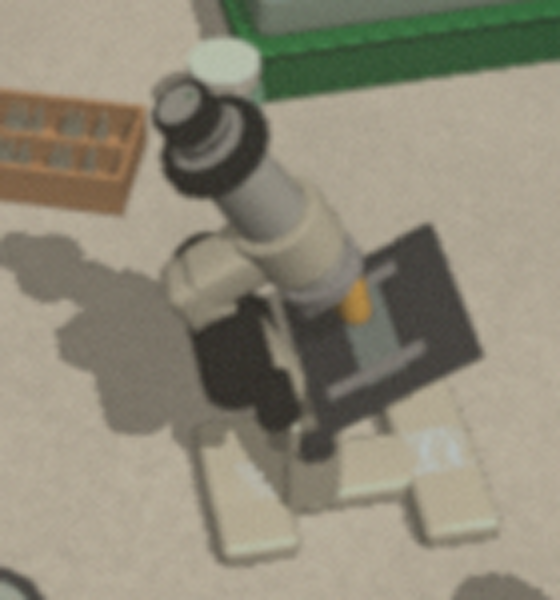

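View pics/ct.png

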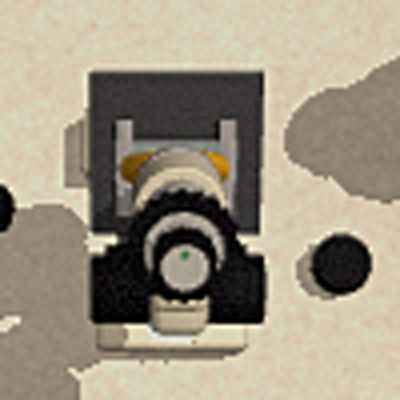

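```bash
python3 - <<'E'
from h import *
p,d,K,T=load("top0");C=cloud(d,K,T)*1000
x,y,z=C[...,0],C[...,1],C[...,2]
# stage yaw: dark stage region edges
s=30*np.pi/180
a=np.array([-.5,0,np.cos(s)])
roi=(x>490)&(x<620)&(y>-100)&(y<10)&(z>270)
P=C[roi]; h=P@a
hist,e=np.histogram(h,bins=np.arange(-60,60,1));print([(int(b),int(n)) for b,n in zip(e,hist) if n>3])
top=P[h>h.max()-4]
def fit(Q):
    A=np.c_[Q[:,:2],np.ones(len(Q))]
    for _ in range(3):
        c=np.linalg.lstsq(A,Q[:,2],rcond=None)[0];r=Q[:,2]-A@c;k=abs(r)<2.5;Q,A=Q[k],A[k]
    n=np.array([-c[0],-c[1],1]);n/=np.linalg.norm(n);return n,len(Q),Q.mean(0),r.std()
print("cam face",fit(top), top.min(0),top.max(0))
# stage yaw via mask and minAreaRect
g=p.max(2)
m=((x>560)&(x<720)&(y>-120)&(y<20)&(z>110)&(z<185)).astype(np.uint8)
Q=C[m>0];print("stage",fit(Q),Q.min(0),Q.max(0))
print("stage rect",cv2.minAreaRect(Q[:,:2].astype(np.float32)))
# pad
for n in("top","side"):
    p,d,K,T=load(n+"0")
    r=(slice(205,270),slice(425,475)) if n=="top" else (slice(345,400),slice(260,345))
    g=cv2.cvtColor(p,cv2.COLOR_BGR2HSV)
    C=cloud(d,K,T)*1000
    w=((C[...,2]>15)&(C[...,2]<45)).astype(np.uint8);mm=np.zeros_like(w);mm[r]=w[r]
    Q=C[mm>0];print(n,"pad",cv2.minAreaRect(Q[:,:2].astype(np.float32)),np.median(Q[:,2]))
    th=cv2.threshold(p[...,1][mm>0].reshape(-1,1),0,255,cv2.THRESH_OTSU)[0]
    k=((p[...,1]>th+ (20 if n=="top" else 20))&(mm>0)).astype(np.uint8)
    cs,_=cv2.findContours(k,cv2.RETR_EXTERNAL,cv2.CHAIN_APPROX_NONE)
    for c in cs:
        if cv2.contourArea(c)<8: continue
        (u,v),wh,an=cv2.minAreaRect(c)
        o,rr=ray(u,v,K,T);X=o+rr*(.028-o[2])/rr[2];print(n,"key",(u,v),wh,an,X*1000)
E
```

```text
[(-16, 4), (-15, 6), (-13, 5), (-11, 9), (-9, 5), (-8, 15), (-7, 31), (-6, 42), (-5, 73), (-4, 82), (-3, 60), (-2, 33), (-1, 10), (6, 4), (8, 4), (9, 4), (11, 6), (19, 4), (21, 6), (22, 18), (23, 25), (24, 41), (25, 47), (26, 45), (27, 14)]
cam face (array([-0.49813699, -0.02360386,  0.86677702]), 90, array([527.68671095, -44.25568384, 335.09921645]), np.float64(0.709741935216593)) [516.22717957 -58.76506076 327.49601806] [540.08934558 -28.51165187 342.84460884]
stage (array([-0.38468791,  0.00935261,  0.92299932]), 443, array([660.57325151, -45.01478793, 158.16392189]), np.float64(1.2289033629517834)) [ 561.35701068 -100.51138878  115.99997317] [687.06245617   8.41814914 184.92713848]
stage rect ((624.3305053710938, -46.05324935913086), (108.20227813720703, 124.42958068847656), 89.09043884277344)
top pad ((439.97259521484375, -334.1015319824219), (129.87905883789062, 90.3322525024414), 7.977921485900879) 26.45445144855152
top key (454.5635681152344, 251.9132537841797) (9.427546501159668, 19.995519638061523) 81.25383758544922 [ 398.3135059  -339.69605941   28.        ]
top key (441.5
[... 396 characters left out ...]
 -333.4692077636719), (130.18280029296875, 90.81700897216797), 8.106684684753418) 25.845440964054834
side key (304.8000183105469, 392.4000244140625) (8.854375839233398, 7.589465618133545) 71.56504821777344 [ 441.56446586 -360.41124217   28.        ]
side key (300.6000061035156, 379.8000183105469) (8.22192096710205, 7.589465141296387) 71.56504821777344 [ 437.83219795 -333.72138643   28.        ]
side key (282.11944580078125, 386.40606689453125) (26.354331970214844, 13.092516899108887) 73.61045837402344 [ 399.40389374 -339.48114516   28.        ]
side key (296.54998779296875, 367.6499938964844) (7.905693054199219, 7.589465141296387) 71.56504821777344 [ 434.08942677 -306.95642574   28.        ]
```

Emit:
arm_command(
  series=[
    [[0,0,-40],0],
    [[0,0,-80],0],
    [[20,-18,-120],0],
    [[45,-42,-160],0],
    [[75,-70,-190],0],
  ],
)

```text
time_s: 0.6
tool_pos: [0.2008, -0.5508, 0.42]
tool_rot: [179.9, 0.0, 12.8]
force: [0.9, -0.5, -0.1]
grip_width: 0.0869
grasp_force: 0.0
```

Emit:
arm_command(
  series=[
    [[30,-28,0],0],
    [[62,-57,0],0],
    [[94,-86,0],0],
    [[126,-115,0],0],
    [[158,-144,0],0],
  ],
)

```text
time_s: 1.1
tool_pos: [0.3237, -0.3735, 0.418]
tool_rot: [-180.0, 0.0, 12.9]
force: [-0.1, 0.2, 1.3]
grip_width: 0.087
grasp_force: 0.0
```

Emit:
arm_command(
  series=[
    [[32,-29,0],0],
    [[64,-58,0],0],
    [[96,-87,0],0],
    [[128,-116,0],0],
    [[160,-145,0],0],
  ],
)

```text
time_s: 1.6
tool_pos: [0.447, -0.1964, 0.4181]
tool_rot: [180.0, 0.0, 12.9]
force: [-0.0, -0.2, 0.6]
grip_width: 0.087
grasp_force: 0.0
```

Emit:
arm_command(
  series=[
    [[32,-30,0],0.05],
    [[64,-60,0],0.1],
    [[90,-90,0],0.15],
    [[115,-115,0],0.2],
    [[130,-125,0],0.225],
  ],
)

```text
time_s: 2.1
tool_pos: [0.5458, -0.0429, 0.4181]
tool_rot: [-179.9, 0.0, 0.3]
force: [0.2, 0.0, -0.2]
grip_width: 0.0872
grasp_force: 0.0
```

Emit:
arm_command(
  series=[
    [[1,1,25],0],
    [[1,1,50],0],
    [[1,1,75],0],
    [[1,1,98],0],
    [[1,1,98],0],
  ],
)

```text
time_s: 2.6
tool_pos: [0.5442, -0.0484, 0.3168]
tool_rot: [-180.0, 0.4, 0.0]
force: [0.1, -1.5, 0.1]
grip_width: 0.087
grasp_force: 0.0
```

```bash
python3 - <<'E'
from cell import env, viewer
import cv2,numpy as np
p,d=viewer.read_camera("side");q,d2=viewer.read_camera("top")
np.savez("side1.npz",p=p,d=d);np.savez("top1.npz",p=q,d=d2)
a=cv2.resize(p[90:240,240:390],None,fx=4,fy=4,interpolation=cv2.INTER_CUBIC)
cv2.imwrite("pics/c1.png",a)
o=env.get_obs();print(o["tool_pos"],o["force"],o["wrist_torque"],o["qpos"])
E
```

```text
[ 0.54608414 -0.0482132   0.32049806] [0.92343723 0.60400147 0.53588889] [ 0.0041592  -0.04948703 -0.04081386] [ 38.71592334   6.90679602 -39.76877438  88.25593874   4.41652743
  86.46984361 -91.08142176]
```

View pics/c1.png

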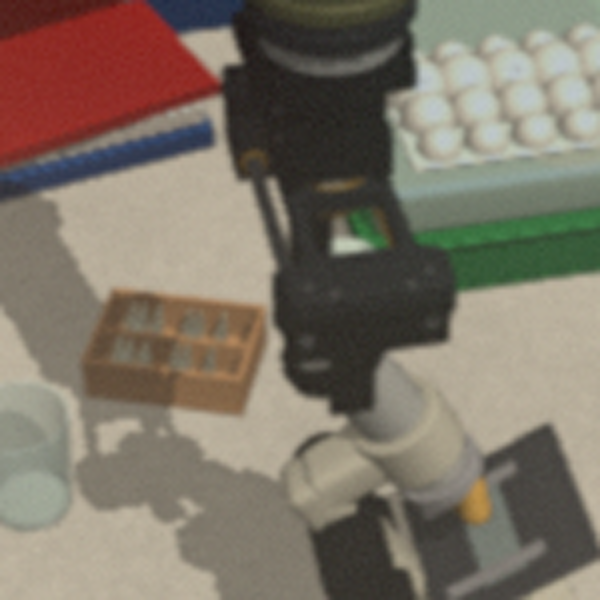

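Emit:
arm_command(
  series=[
    [[1,-4,0],0],
    [[1,-4,10],-0.12],
    [[1,-4,20],-0.26],
    [[1,-4,25.5],-0.4],
    [[1,-4,25.5],-0.5],
  ],
)

```text
time_s: 3.2
tool_pos: [0.5476, -0.0437, 0.2955]
tool_rot: [180.0, -0.0, 29.0]
force: [-0.9, 0.4, 0.1]
grip_width: 0.087
grasp_force: 0.0
```

Emit:
arm_command(
  series=[
    [[0,0,0],0],
    [[0,0,0],0],
    [[0,0,0],0],
    [[0,0,0],0],
    [[0,0,0],0],
  ],
  grip=1,
  grip_force=25,
)

```text
time_s: 3.7
tool_pos: [0.547, -0.0433, 0.2951]
tool_rot: [-180.0, -0.0, 28.7]
force: [-1.0, 2.8, 1.3]
grip_width: 0.0597
grasp_force: 25.0
```

```bash
cat > st.py <<'E'
from cell import env
import numpy as np
a=np.array([-.5,0,.866025])
o=env.get_obs()
F,M,p=o["force"],o["wrist_torque"],o["tool_pos"]
c=np.array([.547,-.044,.303])
print("t",o["time_s"],"p",(p*1000).round(1),"rot",o["tool_rot"].round(1),"F",F.round(1),"M",M.round(3),"w",round(o["grip_width"]*1000,2),"gf",round(o["grasp_force"],1),"q7",o["qpos"][6].round(0))
print("a.M",round(a@M,3),"with TCP ref",round(a@(M+np.cross(p-c,F)),3))
E
python3 st.py
```

```text
t 3.7 p [547.  -43.3 295.1] rot [-180.    -0.    28.7] F [-1.   2.8  1.3] M [0.342 0.276 0.015] w 59.75 gf 25.0 q7 -63.0
a.M -0.158 with TCP ref -0.169
```

Emit:
arm_command(
  series=[
    [[0,0,0],0.1],
    [[0,0,0.1],0.2],
    [[0,0,0.1],0.3],
    [[0,0,0.2],0.4],
    [[0,0,0.3],0.5],
  ],
)

```text
time_s: 4.2
tool_pos: [0.5473, -0.0433, 0.2946]
tool_rot: [-179.9, -0.0, -0.1]
force: [2.7, -0.2, -4.6]
grip_width: 0.0594
grasp_force: 24.7
```

```bash
python3 st.py
```

```text
t 4.2 p [547.3 -43.3 294.6] rot [-1.799e+02 -0.000e+00 -1.000e-01] F [ 2.7 -0.2 -4.6] M [ 0.852 -0.536  0.51 ] w 59.39 gf 24.7 q7 -92.0
a.M 0.016 with TCP ref 0.016
```

Emit:
arm_command(
  series=[
    [[0,0,0],0.1],
    [[0,0,0.1],0.2],
    [[0,0,0.1],0.3],
    [[0,0,0.2],0.4],
    [[0,0,0.3],0.5],
  ],
)

```text
time_s: 4.7
tool_pos: [0.5474, -0.0433, 0.2945]
tool_rot: [-179.9, 0.0, -28.8]
force: [-1.7, -1.1, 1.1]
grip_width: 0.06
grasp_force: 25.0
```

```bash
python3 st.py
```

```text
t 4.7 p [547.4 -43.3 294.5] rot [-179.9    0.   -28.8] F [-1.7 -1.1  1.1] M [ 0.994 -0.112  0.588] w 59.96 gf 25.0 q7 -120.0
a.M 0.012 with TCP ref 0.017
```

Emit:
arm_command(
  series=[
    [[0,0,0],0],
    [[0,0,0],0],
    [[0,0,0],-0.12],
    [[0,0,0],-0.26],
    [[0,0,0],-0.4],
  ],
  grip=-0.7,
)

```text
time_s: 5.2
tool_pos: [0.5472, -0.0447, 0.294]
tool_rot: [180.0, 0.0, -5.3]
force: [-0.2, 0.3, 0.3]
grip_width: 0.0735
grasp_force: 0.0
```

Emit:
arm_command(
  series=[
    [[0,0,0],-0.15],
    [[0,0,0],-0.3],
    [[0,0,0],-0.45],
    [[0,0,0],-0.6],
    [[0,0,0],-0.6],
  ],
)

```text
time_s: 5.7
tool_pos: [0.5472, -0.0446, 0.294]
tool_rot: [180.0, 0.0, 28.8]
force: [0.2, 0.7, -0.2]
grip_width: 0.0743
grasp_force: 0.0
```

```bash
python3 st.py
```

```text
t 5.7 p [547.2 -44.6 294. ] rot [180.    0.   28.8] F [ 0.2  0.7 -0.2] M [0.003 0.    0.004] w 74.3 gf 0.0 q7 -63.0
a.M 0.002 with TCP ref -0.001
```

Emit:
arm_command(
  series=[
    [[0,0,0],0],
    [[0,0,0],0],
    [[0,0,0],0],
    [[0,0,0],0],
    [[0,0,0],0.1],
  ],
  grip=1,
)

```text
time_s: 6.2
tool_pos: [0.5468, -0.0435, 0.2941]
tool_rot: [-179.9, 0.0, 22.9]
force: [-0.5, -0.1, 0.1]
grip_width: 0.0597
grasp_force: 25.0
```

Emit:
arm_command(
  series=[
    [[0,0,0],0.1],
    [[0,0,0.1],0.2],
    [[0,0,0.1],0.3],
    [[0,0,0.2],0.4],
    [[0,0,0.3],0.5],
  ],
)

```text
time_s: 6.7
tool_pos: [0.5472, -0.0433, 0.2936]
tool_rot: [-179.9, 0.0, -5.9]
force: [-0.2, 0.9, -1.2]
grip_width: 0.0594
grasp_force: 24.9
```

```bash
python3 st.py
```

```text
t 6.7 p [547.2 -43.3 293.6] rot [-179.9    0.    -5.9] F [-0.2  0.9 -1.2] M [1.012 0.002 0.654] w 59.37 gf 24.9 q7 -98.0
a.M 0.061 with TCP ref 0.057
```

Emit:
arm_command(
  series=[
    [[0,0,0],0.08],
    [[0,0,0.1],0.16],
    [[0,0,0.1],0.24],
    [[0,0,0.2],0.32],
    [[0,0,0.3],0.4],
  ],
)

```text
time_s: 7.2
tool_pos: [0.5472, -0.0431, 0.2937]
tool_rot: [-179.9, 0.0, -28.7]
force: [-3.3, 1.1, 2.4]
grip_width: 0.0599
grasp_force: 25.0
```

```bash
python3 st.py
```

```text
t 7.2 p [547.2 -43.1 293.7] rot [-179.9    0.   -28.7] F [-3.3  1.1  2.4] M [1.141 0.18  0.575] w 59.93 gf 25.0 q7 -120.0
a.M -0.072 with TCP ref -0.075
```

Emit:
arm_command(
  series=[
    [[0,0,0],0],
    [[0,0,0],0],
    [[-0.6,-1.1,0],-0.12],
    [[-0.6,-1.1,0],-0.26],
    [[-0.6,-1.1,0],-0.4],
  ],
  grip=-0.7,
)

```text
time_s: 7.7
tool_pos: [0.5473, -0.0435, 0.2936]
tool_rot: [179.9, -0.0, -5.3]
force: [0.6, -0.8, -0.1]
grip_width: 0.0735
grasp_force: 0.0
```

Emit:
arm_command(
  series=[
    [[0,0,0],-0.15],
    [[0,0,0],-0.3],
    [[0,0,0],-0.45],
    [[0,0,0],-0.6],
    [[0,0,0],-0.6],
  ],
)

```text
time_s: 8.2
tool_pos: [0.5473, -0.0435, 0.2935]
tool_rot: [180.0, 0.0, 28.7]
force: [-0.2, 1.0, -0.1]
grip_width: 0.0736
grasp_force: 0.0
```

Emit:
arm_command(
  series=[
    [[0,0,0],0],
    [[0,0,0],0],
    [[0,0,0],0],
    [[0,0,0],0],
    [[0,0,0],0.1],
  ],
  grip=1,
)

```text
time_s: 8.7
tool_pos: [0.5474, -0.0433, 0.2936]
tool_rot: [180.0, -0.0, 22.8]
force: [1.6, -1.9, -0.5]
grip_width: 0.0595
grasp_force: 25.0
```

Emit:
arm_command(
  series=[
    [[0,0,0],0.08],
    [[0,0,0.1],0.16],
    [[0,0,0.1],0.24],
    [[0,0,0.2],0.32],
    [[0,0,0.2],0.4],
  ],
)

```text
time_s: 9.2
tool_pos: [0.5475, -0.0433, 0.2933]
tool_rot: [-180.0, -0.0, -0.1]
force: [1.2, -2.8, -0.2]
grip_width: 0.0593
grasp_force: 24.6
```

```bash
python3 st.py
```

```text
t 9.2 p [547.5 -43.3 293.3] rot [-1.8e+02 -0.0e+00 -1.0e-01] F [ 1.2 -2.8 -0.2] M [ 0.318 -0.205  0.539] w 59.32 gf 24.6 q7 -92.0
a.M 0.308 with TCP ref 0.32
```

Emit:
arm_command(
  series=[
    [[0,0,0],0.06],
    [[0,0,0.1],0.12],
    [[0,0,0.1],0.18],
    [[0,0,0.2],0.24],
    [[0,0,0.2],0.3],
  ],
)

```text
time_s: 9.7
tool_pos: [0.5475, -0.0432, 0.2931]
tool_rot: [-180.0, -0.0, -17.3]
force: [0.2, -3.2, -1.6]
grip_width: 0.0599
grasp_force: 25.2
```

```bash
python3 st.py
```

```text
t 9.7 p [547.5 -43.2 293.1] rot [-180.    -0.   -17.3] F [ 0.2 -3.2 -1.6] M [ 0.528 -0.364  0.743] w 59.89 gf 25.2 q7 -109.0
a.M 0.379 with TCP ref 0.394
```

```bash
cat > avg.py <<'E'
from cell import env,viewer
import numpy as np
a=np.array([-.5,0,.866025]);S=[]
for i in range(6):
    viewer.read_camera("top");o=env.get_obs();S.append(np.r_[o["force"],o["wrist_torque"]])
S=np.array(S);m=S.mean(0);print("mean",m.round(3),"std",S.std(0).round(3),"yaw",o["tool_rot"][2].round(1))
for L in(0,.1,.2):print(L,round(a@(m[3:]+np.cross([.0,0,L],m[:3])),3))
E
python3 avg.py
```

```text
mean [ 0.988 -3.289 -0.895  0.526 -0.497  0.642] std [0.577 0.484 0.663 0.038 0.06  0.043] yaw -17.1
0 0.293
0.1 0.128
0.2 -0.036
```

Emit:
arm_command(
  series=[
    [[0.3,1,0],0],
    [[0.3,1,0],0],
    [[0.3,1,0],0],
    [[0.3,1,0],0],
    [[0.3,1,0],0],
  ],
)

```text
time_s: 10.5
tool_pos: [0.5473, -0.0432, 0.2934]
tool_rot: [-180.0, -0.0, -17.1]
force: [2.1, 1.1, -1.4]
grip_width: 0.0594
grasp_force: 25.0
```

```bash
python3 avg.py;python3 st.py
```

```text
mean [ 1.732  1.157 -1.067  1.361 -0.706  0.525] std [0.481 0.87  0.374 0.08  0.036 0.033] yaw -17.1
0 -0.226
0.1 -0.168
0.2 -0.11
t 10.8 p [547.3 -43.2 293.4] rot [-180.    -0.   -17.1] F [ 1.1  2.5 -1.2] M [ 1.469 -0.721  0.49 ] w 59.32 gf 25.0 q7 -109.0
a.M -0.31 with TCP ref -0.322
```

Emit:
arm_command(
  series=[
    [[-0.1,-0.5,0],0.06],
    [[-0.1,-0.5,0.1],0.12],
    [[-0.1,-0.5,0.1],0.18],
    [[-0.1,-0.5,0.1],0.24],
    [[-0.1,-0.5,0.1],0.3],
  ],
)

```text
time_s: 11.3
tool_pos: [0.5472, -0.043, 0.2934]
tool_rot: [-180.0, -0.0, -34.4]
force: [2.6, 1.7, -2.1]
grip_width: 0.0599
grasp_force: 25.0
```

```bash
sed -i 's/(0,.1,.2)/(.17,.19,.21)/' avg.py; python3 avg.py
```

```text
mean [ 1.727  2.865  0.024  1.22  -0.616  0.272] std [0.556 0.475 0.215 0.066 0.04  0.022] yaw -34.3
0.17 -0.13
0.19 -0.102
0.21 -0.073
```

Emit:
arm_command(
  series=[
    [[0,0,0],0],
    [[0,0,0],0],
    [[0,0,0],-0.12],
    [[0,0,0],-0.26],
    [[0,0,0],-0.4],
  ],
  grip=-0.7,
)

```text
time_s: 12.1
tool_pos: [0.5465, -0.0454, 0.2927]
tool_rot: [179.8, 0.1, -11.2]
force: [0.3, 1.0, -0.9]
grip_width: 0.0736
grasp_force: 0.0
```

Emit:
arm_command(
  series=[
    [[0,0,0],-0.15],
    [[0,0,0],-0.3],
    [[0,0,0],-0.45],
    [[0,0,0],-0.6],
    [[0,0,0],-0.7],
  ],
)

```text
time_s: 12.6
tool_pos: [0.5465, -0.0454, 0.2927]
tool_rot: [179.9, 0.2, 28.9]
force: [0.4, -0.1, 0.0]
grip_width: 0.0741
grasp_force: 0.0
```

Emit:
arm_command(
  series=[
    [[0,0,0],0],
    [[0,0,0],0],
    [[0,0,0],0],
    [[0,0,0],0],
    [[0,0,0],0.1],
  ],
  grip=1,
)

```text
time_s: 13.1
tool_pos: [0.5467, -0.0438, 0.2928]
tool_rot: [-180.0, 0.1, 22.8]
force: [-0.8, -0.6, 0.4]
grip_width: 0.0597
grasp_force: 25.0
```

```bash
python3 avg.py; python3 st.py
```

```text
mean [-2.19  -2.105 -0.32   0.287  0.725  0.362] std [0.836 0.644 0.651 0.049 0.082 0.015] yaw 23.0
0.17 -0.009
0.19 -0.03
0.21 -0.051
t 13.4 p [546.7 -43.8 292.8] rot [-1.8e+02  1.0e-01  2.3e+01] F [-3.3 -3.1  0.1] M [0.228 0.816 0.363] w 59.6 gf 25.0 q7 -69.0
a.M 0.2 with TCP ref 0.217
```

Emit:
arm_command(
  series=[
    [[0,0,0],0.06],
    [[0,0,0.1],0.12],
    [[0,0,0.1],0.18],
    [[0,0,0.2],0.24],
    [[0,0,0.2],0.3],
  ],
)

```text
time_s: 13.9
tool_pos: [0.5469, -0.0434, 0.2927]
tool_rot: [-180.0, 0.1, 5.7]
force: [-3.1, -1.0, -0.5]
grip_width: 0.0596
grasp_force: 25.0
```

```bash
python3 avg.py
```

```text
mean [-3.253 -2.084 -0.127  0.429  0.756  0.422] std [0.516 0.649 0.717 0.018 0.052 0.028] yaw 5.9
0.17 -0.026
0.19 -0.047
0.21 -0.068
```

Emit:
arm_command(
  series=[
    [[0.7,-1.5,0],0.06],
    [[0.7,-1.5,0.1],0.12],
    [[0.7,-1.5,0.1],0.18],
    [[0.7,-1.5,0.2],0.24],
    [[0.7,-1.5,0.2],0.3],
  ],
)

```text
time_s: 14.7
tool_pos: [0.548, -0.0432, 0.2917]
tool_rot: [179.9, -0.0, -11.5]
force: [-0.6, -4.8, -5.3]
grip_width: 0.0592
grasp_force: 25.5
```

```bash
python3 avg.py
```

```text
mean [ 1.242 -5.181 -8.164 -0.082 -0.393  0.535] std [0.674 0.611 0.866 0.064 0.104 0.008] yaw -11.4
0.17 0.064
0.19 0.013
0.21 -0.039
```

Emit:
arm_command(
  series=[
    [[0,0,0],0.06],
    [[0,0,0.1],0.12],
    [[0,0,0.1],0.18],
    [[0,0,0.1],0.24],
    [[0,0,0.1],0.3],
  ],
)

```text
time_s: 15.5
tool_pos: [0.5479, -0.0431, 0.2921]
tool_rot: [179.9, -0.0, -28.7]
force: [-0.8, -3.2, -6.0]
grip_width: 0.0598
grasp_force: 25.0
```

```bash
python3 avg.py
```

```text
mean [-0.766 -5.186 -5.645 -0.305 -0.134  0.362] std [0.316 0.58  0.406 0.036 0.012 0.02 ] yaw -28.5
0.17 0.025
0.19 -0.026
0.21 -0.078
```

Emit:
arm_command(
  series=[
    [[0,0,0],0],
    [[0,0,0],0],
    [[0,0,0],-0.12],
    [[0,0,0],-0.26],
    [[0,0,0],-0.4],
  ],
  grip=-0.7,
)

```text
time_s: 16.3
tool_pos: [0.5487, -0.0404, 0.2938]
tool_rot: [-179.9, -0.2, -5.2]
force: [-0.1, 0.2, -1.3]
grip_width: 0.0739
grasp_force: 0.0
```

Emit:
arm_command(
  series=[
    [[0,0,0],-0.15],
    [[0,0,0],-0.3],
    [[0,0,0],-0.45],
    [[0,0,0],-0.6],
    [[0,0,0],-0.7],
  ],
)

```text
time_s: 16.8
tool_pos: [0.5486, -0.0404, 0.2938]
tool_rot: [179.9, -0.1, 34.9]
force: [-0.1, 0.2, -0.9]
grip_width: 0.0739
grasp_force: 0.0
```

```bash
python3 avg.py; python3 st.py
```

```text
mean [-0.091 -0.026 -0.253 -0.02  -0.028 -0.027] std [0.544 0.315 0.618 0.033 0.015 0.033] yaw 34.4
0.17 -0.016
0.19 -0.016
0.21 -0.016
t 17.1 p [548.1 -41.4 293. ] rot [180.   -0.   34.4] F [-0.4 -0.5  0.8] M [ 0.008 -0.022 -0.027] w 74.18 gf 0.0 q7 -58.0
a.M -0.027 with TCP ref -0.025
```

Emit:
arm_command(
  series=[
    [[-1.3,1.4,0.5],0],
    [[-1.3,1.4,0.5],0],
    [[-1.3,1.4,0.5],0],
    [[-1.3,1.4,0.5],0],
    [[-1.3,1.4,0.5],0],
  ],
  grip=1,
)

```text
time_s: 17.6
tool_pos: [0.5474, -0.0438, 0.292]
tool_rot: [-180.0, 0.0, 34.4]
force: [-1.3, -0.2, 0.2]
grip_width: 0.0591
grasp_force: 25.0
```

Emit:
arm_command(
  series=[
    [[0,0,0],0.08],
    [[0,0,0.1],0.16],
    [[0,0,0.1],0.24],
    [[0,0,0.1],0.32],
    [[0,0,0.2],0.4],
  ],
)

```text
time_s: 18.1
tool_pos: [0.5475, -0.0435, 0.2917]
tool_rot: [-179.9, 0.0, 11.4]
force: [4.9, -1.8, -7.9]
grip_width: 0.0594
grasp_force: 25.0
```

```bash
python3 avg.py; python3 st.py
```

```text
mean [ 1.376 -0.297 -2.224  0.64  -0.184  0.383] std [0.655 0.582 0.985 0.053 0.08  0.053] yaw 11.6
0.17 -0.013
0.19 -0.016
0.21 -0.019
t 18.4 p [547.7 -43.5 291.6] rot [-180.    -0.    11.6] F [ 1.9  0.5 -3.6] M [ 0.719 -0.292  0.41 ] w 59.72 gf 25.0 q7 -80.0
a.M -0.004 with TCP ref -0.007
```

Emit:
arm_command(
  series=[
    [[0,0,0],0.06],
    [[0,0,0.1],0.12],
    [[0,0,0.1],0.18],
    [[0,0,0.1],0.24],
    [[0,0,0.1],0.3],
  ],
)

```text
time_s: 18.9
tool_pos: [0.5475, -0.0432, 0.2916]
tool_rot: [-180.0, 0.0, -5.7]
force: [0.2, 0.1, -1.5]
grip_width: 0.0596
grasp_force: 25.1
```

```bash
python3 avg.py; python3 st.py
```

```text
mean [ 0.77   0.468 -3.063  0.955 -0.321  0.544] std [0.507 0.432 0.545 0.074 0.043 0.049] yaw -5.6
0.17 0.034
0.19 0.038
0.21 0.043
t 19.2 p [547.5 -43.3 291.6] rot [-180.     0.    -5.6] F [ 0.7  0.8 -3.4] M [ 1.071 -0.411  0.495] w 59.41 gf 25.1 q7 -97.0
a.M -0.107 with TCP ref -0.11
```

Emit:
arm_command(
  series=[
    [[0,0,0],0.05],
    [[0,0,0],0.1],
    [[0,0,0.1],0.15],
    [[0,0,0.1],0.2],
    [[0,0,0.1],0.25],
  ],
)

```text
time_s: 19.7
tool_pos: [0.5475, -0.0431, 0.2917]
tool_rot: [-180.0, 0.0, -20.0]
force: [3.4, -0.1, -7.0]
grip_width: 0.0598
grasp_force: 25.0
```

```bash
python3 avg.py
```

```text
mean [ 1.197  2.373 -3.466  1.072 -0.437  0.264] std [0.484 0.288 0.505 0.083 0.037 0.029] yaw -19.9
0.17 -0.106
0.19 -0.082
0.21 -0.058
```

Emit:
arm_command(
  series=[
    [[0,0,0],0.05],
    [[0,0,0],0.1],
    [[0,0,0.1],0.15],
    [[0,0,0.1],0.2],
    [[0,0,0.1],0.25],
  ],
)

```text
time_s: 20.5
tool_pos: [0.5475, -0.0428, 0.292]
tool_rot: [-180.0, 0.0, -34.3]
force: [-0.5, 2.8, -2.0]
grip_width: 0.0598
grasp_force: 25.0
```

```bash
python3 avg.py; python3 st.py
```

```text
mean [-1.038  3.999  0.713  1.576 -0.113  0.426] std [0.861 0.76  0.967 0.12  0.071 0.038] yaw -34.2
0.17 -0.079
0.19 -0.039
0.21 0.001
t 20.8 p [547.4 -42.8 292.1] rot [-180.     0.   -34.2] F [-2.2  4.4  2.6] M [ 1.724 -0.035  0.443] w 59.75 gf 25.0 q7 -126.0
a.M -0.478 with TCP ref -0.5
```

Emit:
arm_command(
  series=[
    [[0,0,0],0],
    [[0,0,0],-0.1],
    [[0,0,-20],-0.25],
    [[0,0,-55],-0.4],
    [[0,0,-90],-0.55],
  ],
  grip=-1,
)

```text
time_s: 21.3
tool_pos: [0.547, -0.0468, 0.3823]
tool_rot: [179.8, 0.1, -2.7]
force: [0.8, -0.1, 0.5]
grip_width: 0.0855
grasp_force: 0.0
```

Emit:
arm_command(
  series=[
    [[-10,40,0],0],
    [[-20,85,0],0],
    [[-30,130,0],0],
    [[-40,175,0],0],
    [[-50,210,0],0],
  ],
)

```text
time_s: 21.8
tool_pos: [0.4847, -0.2569, 0.3816]
tool_rot: [179.7, 0.1, -3.2]
force: [1.0, 0.7, -0.2]
grip_width: 0.087
grasp_force: 0.0
```

```bash
python3 - <<'E'
from cell import env, viewer
import cv2,numpy as np
from h import *
P=[];D=[]
for i in range(3):
    q,d=viewer.read_camera("top");D.append(d);P.append(q)
d=np.median(D,0);q=np.mean(P,0).astype(np.uint8)
p,ds=viewer.read_camera("side")
np.savez("top2.npz",p=q,d=d);np.savez("side2.npz",p=p,d=ds)
_,d0,K,T=load("top0");a=np.array([-.5,0,.866])
for D_ in(d0,d):
    C=cloud(D_,K,T)*1000;x,y,z=np.moveaxis(C,-1,0)
    A=C[(x>490)&(x<620)&(y>-100)&(y<10)&(z>270)]@a
    cam=A[(A>18)&(A<32)];r=A[(A<1)&(A>-14)]
    print(np.median(cam),np.median(r),np.median(cam)-np.median(r),len(cam),len(r))
p0=load("top0")[0]
c=lambda im:cv2.convertScaleAbs(cv2.resize(im[150:200,322:370],None,fx=8,fy=8,interpolation=cv2.INTER_CUBIC),alpha=2)
cv2.imwrite("pics/cmp.png",np.hstack([c(p0),c(q)]))
print(env.get_obs()["tool_pos"])
E
```

```text
25.17528488378148 -3.997547872085135 29.172832755866615 209 373
25.080847072025485 -6.543394168876656 31.62424124090214 213 357
[ 0.48594614 -0.25380496  0.38144693]
```

View pics/cmp.png

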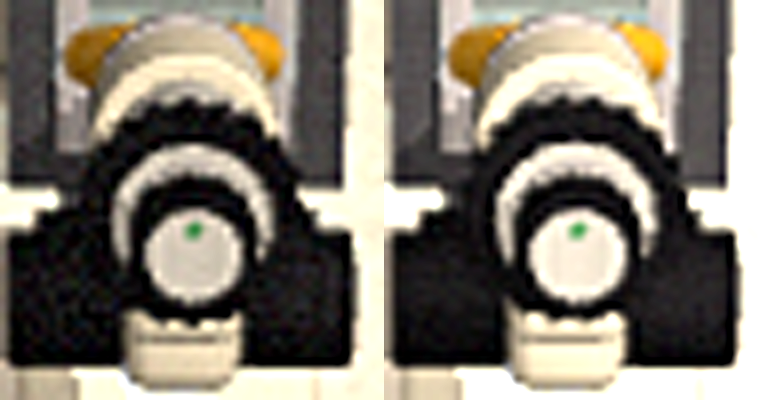

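Emit:
arm_command(
  series=[
    [[10,-43,0],0],
    [[20,-86,0],0],
    [[31,-130,0],0],
    [[42,-175,0],0],
    [[51,-213,0],0],
  ],
)

```text
time_s: 22.5
tool_pos: [0.5489, -0.0369, 0.3822]
tool_rot: [179.9, -0.1, -2.6]
force: [0.3, -0.3, 0.1]
grip_width: 0.0872
grasp_force: 0.0
```

Emit:
arm_command(
  series=[
    [[0,0,20],0],
    [[0,0,45],-0.15],
    [[0,0,70],-0.3],
    [[0,0,89],-0.45],
    [[0,0,89],-0.6],
  ],
  grip=-0.7,
)

```text
time_s: 23.0
tool_pos: [0.547, -0.0399, 0.2898]
tool_rot: [-179.9, 0.3, 32.1]
force: [0.0, -0.2, -0.4]
grip_width: 0.0739
grasp_force: 0.0
```

```bash
python3 st.py
```

```text
t 23.0 p [547.  -39.9 289.8] rot [-179.9    0.3   32.1] F [ 0.  -0.2 -0.4] M [-0.028  0.018  0.016] w 73.92 gf 0.0 q7 -61.0
a.M 0.028 with TCP ref 0.03
```

Emit:
arm_command(
  series=[
    [[0,0,0],0],
    [[0,0,0],0],
    [[0,0,0],0],
    [[0,0,0],0],
    [[0,0,0],0],
  ],
)

```text
time_s: 23.5
tool_pos: [0.5488, -0.0408, 0.2929]
tool_rot: [180.0, -0.0, 31.5]
force: [-0.7, -0.6, -0.2]
grip_width: 0.0736
grasp_force: 0.0
```

Emit:
arm_command(
  series=[
    [[-2.2,1.6,0.3],0],
    [[-2.2,1.6,0.3],0],
    [[-2.2,1.6,0.3],0],
    [[-2.2,1.6,0.3],0],
    [[-2.2,1.6,0.3],0],
  ],
  grip=1,
  grip_force=30,
)

```text
time_s: 24.0
tool_pos: [0.5476, -0.0438, 0.2923]
tool_rot: [180.0, 0.0, 31.5]
force: [-0.2, -1.7, 0.7]
grip_width: 0.0596
grasp_force: 30.0
```

Emit:
arm_command(
  series=[
    [[0,0,0],0.06],
    [[0,0,0],0.12],
    [[0,0,0],0.18],
    [[0,0,0.1],0.24],
    [[0,0,0.1],0.3],
  ],
)

```text
time_s: 24.5
tool_pos: [0.5481, -0.0433, 0.2917]
tool_rot: [-180.0, -0.0, 14.3]
force: [3.2, -2.1, -1.8]
grip_width: 0.0595
grasp_force: 30.0
```

```bash
python3 avg.py
```

```text
mean [ 4.118 -1.805 -4.802  0.225 -0.765  0.436] std [0.984 0.162 1.161 0.024 0.156 0.078] yaw 14.4
0.17 0.112
0.19 0.094
0.21 0.076
```

Emit:
arm_command(
  series=[
    [[0,0,0],0.05],
    [[0,0,0],0.1],
    [[0,0,0],0.15],
    [[0,0,0.1],0.2],
    [[0,0,0.1],0.25],
  ],
)

```text
time_s: 25.3
tool_pos: [0.548, -0.0433, 0.2918]
tool_rot: [-180.0, -0.0, 0.0]
force: [2.7, -1.5, -1.0]
grip_width: 0.0591
grasp_force: 29.9
```

```bash
python3 avg.py; python3 st.py
```

```text
mean [ 4.792 -1.747 -5.752  0.146 -1.046  0.371] std [0.745 0.318 0.652 0.028 0.071 0.062] yaw 0.1
0.17 0.1
0.19 0.082
0.21 0.065
t 25.6 p [548.  -43.3 291.9] rot [-1.8e+02 -0.0e+00  1.0e-01] F [ 4.5 -1.4 -6.7] M [ 0.179 -1.142  0.42 ] w 59.09 gf 29.9 q7 -92.0
a.M 0.274 with TCP ref 0.28
```

Emit:
arm_command(
  series=[
    [[-0.5,0,0.2],0.05],
    [[-0.5,0,0.3],0.1],
    [[-0.5,0,0.4],0.15],
    [[-0.5,0,0.4],0.2],
    [[-0.5,0,0.5],0.25],
  ],
)

```text
time_s: 26.1
tool_pos: [0.5478, -0.0432, 0.2919]
tool_rot: [-180.0, -0.1, -14.2]
force: [4.3, -1.3, -4.0]
grip_width: 0.0592
grasp_force: 30.0
```

```bash
python3 avg.py
```

```text
mean [ 4.963 -1.654 -4.121  0.274 -1.206  0.495] std [0.284 0.275 0.229 0.018 0.041 0.056] yaw -14.2
0.17 0.151
0.19 0.134
0.21 0.118
```

Emit:
arm_command(
  series=[
    [[0,0,0],0.05],
    [[0,0,0],0.1],
    [[0,0,0],0.15],
    [[0,0,0.1],0.2],
    [[0,0,0.1],0.25],
  ],
)

```text
time_s: 26.9
tool_pos: [0.5474, -0.0427, 0.2922]
tool_rot: [-180.0, -0.1, -28.5]
force: [2.1, -1.3, -2.4]
grip_width: 0.0596
grasp_force: 30.0
```

```bash
python3 avg.py; python3 st.py
```

```text
mean [ 1.604 -1.032 -0.192  0.603 -0.755  0.889] std [0.232 0.396 0.942 0.082 0.049 0.051] yaw -28.5
0.17 0.381
0.19 0.37
0.21 0.36
t 27.2 p [547.4 -42.7 292.2] rot [-180.    -0.   -28.5] F [ 1.8 -1.1  1. ] M [ 0.693 -0.719  0.925] w 59.72 gf 30.0 q7 -120.0
a.M 0.455 with TCP ref 0.458
```

Emit:
arm_command(
  series=[
    [[0,0,0],0.03],
    [[0,0,0],0.06],
    [[0,0,0],0.1],
    [[0,0,0],0.1],
    [[0,0,0],0.1],
  ],
)

```text
time_s: 27.7
tool_pos: [0.5475, -0.0427, 0.2921]
tool_rot: [-180.0, -0.0, -34.3]
force: [3.9, 3.4, 2.6]
grip_width: 0.0595
grasp_force: 30.0
```

```bash
python3 avg.py; python3 st.py
```

```text
mean [ 4.354  3.385  3.976  0.451 -0.548  0.157] std [0.465 0.461 0.55  0.04  0.029 0.005] yaw -34.3
0.17 0.198
0.19 0.232
0.21 0.266
t 28.0 p [547.4 -42.8 292. ] rot [-180.    -0.   -34.3] F [4.4 3.6 4.8] M [ 0.468 -0.521  0.161] w 58.98 gf 30.0 q7 -126.0
a.M -0.095 with TCP ref -0.12
```

Emit:
arm_command(
  series=[
    [[0,0,0],0],
    [[0,0,0],0],
    [[0,0,0],-0.12],
    [[0,0,0],-0.26],
    [[0,0,0],-0.4],
  ],
  grip=-0.7,
)

```text
time_s: 28.5
tool_pos: [0.5457, -0.0448, 0.2903]
tool_rot: [179.9, 0.2, -11.2]
force: [0.5, 0.7, 0.3]
grip_width: 0.0737
grasp_force: 0.0
```

Emit:
arm_command(
  series=[
    [[0,0,0],-0.13],
    [[0,0,0],-0.26],
    [[0,0,0],-0.4],
    [[0,0,0],-0.5],
    [[0,0,0],-0.5],
  ],
)

```text
time_s: 29.0
tool_pos: [0.5459, -0.0446, 0.2904]
tool_rot: [-180.0, 0.2, 17.1]
force: [-0.8, -0.5, 0.2]
grip_width: 0.0737
grasp_force: 0.0
```

```bash
python3 avg.py; python3 st.py
```

```text
mean [ 0.036 -0.065  0.206 -0.01  -0.029  0.012] std [0.389 0.386 0.709 0.043 0.03  0.038] yaw 17.2
0.17 0.01
0.19 0.009
0.21 0.009
t 29.3 p [546.9 -43.5 291.4] rot [180.    0.   17.2] F [-0.4  0.3  0.1] M [ 0.051 -0.077  0.073] w 73.91 gf 0.0 q7 -75.0
a.M 0.038 with TCP ref 0.036
```

Emit:
arm_command(
  series=[
    [[0.8,0,-0.4],0],
    [[0.8,0,-0.4],0],
    [[0.8,0,-0.4],0],
    [[0.8,0,-0.4],0],
    [[0.8,0,-0.4],0],
  ],
  grip=1,
  grip_force=40,
)

```text
time_s: 29.8
tool_pos: [0.5481, -0.0435, 0.292]
tool_rot: [180.0, -0.0, 17.2]
force: [0.8, -1.0, -0.1]
grip_width: 0.0593
grasp_force: 40.0
```

```bash
python3 avg.py
```

```text
mean [ 1.003 -1.692  0.024 -0.388 -0.309 -0.007] std [0.588 0.354 0.646 0.054 0.053 0.023] yaw 17.2
0.17 0.044
0.19 0.027
0.21 0.01
```

Emit:
arm_command(
  series=[
    [[0,0,0],0.05],
    [[0,0,0],0.1],
    [[0,0,0],0.15],
    [[0,0,0],0.15],
    [[0,0,0],0.15],
  ],
)

```text
time_s: 30.6
tool_pos: [0.5484, -0.0433, 0.2917]
tool_rot: [180.0, -0.1, 8.7]
force: [5.0, -2.8, -3.7]
grip_width: 0.0594
grasp_force: 39.9
```

```bash
python3 avg.py; python3 st.py
```

```text
mean [ 4.465 -3.024 -2.885 -0.273 -0.903  0.49 ] std [0.311 0.414 0.674 0.017 0.03  0.036] yaw 8.7
0.17 0.304
0.19 0.274
0.21 0.244
t 30.9 p [548.4 -43.3 291.7] rot [ 1.8e+02 -1.0e-01  8.7e+00] F [ 4.6 -3.1 -2.1] M [-0.27  -0.952  0.431] w 58.91 gf 39.9 q7 -83.0
a.M 0.509 with TCP ref 0.52
```

Emit:
arm_command(
  series=[
    [[-0.3,0.2,0],0.04],
    [[-0.3,0.2,0],0.08],
    [[-0.3,0.2,0],0.12],
    [[-0.3,0.2,0],0.12],
    [[-0.3,0.2,0],0.12],
  ],
)

```text
time_s: 31.4
tool_pos: [0.5485, -0.0433, 0.2917]
tool_rot: [-180.0, -0.1, 1.9]
force: [5.8, -3.4, -2.9]
grip_width: 0.0596
grasp_force: 39.7
```

```bash
python3 avg.py
```

```text
mean [ 5.402 -3.631 -3.061  0.085 -1.18   0.96 ] std [0.351 0.313 0.295 0.037 0.025 0.01 ] yaw 1.9
0.17 0.481
0.19 0.444
0.21 0.408
```

Emit:
arm_command(
  series=[
    [[0,0,0],0.04],
    [[0,0,0],0.08],
    [[0,0,0],0.12],
    [[0,0,0],0.12],
    [[0,0,0],0.12],
  ],
)

```text
time_s: 32.2
tool_pos: [0.5483, -0.0432, 0.2919]
tool_rot: [-180.0, -0.1, -4.9]
force: [3.0, -4.9, -3.2]
grip_width: 0.0592
grasp_force: 40.2
```

```bash
python3 avg.py; python3 st.py
```

```text
mean [ 3.774 -3.649 -1.558  0.18  -0.915  1.155] std [0.351 0.514 0.277 0.04  0.022 0.019] yaw -4.9
0.17 0.6
0.19 0.564
0.21 0.527
t 32.5 p [548.3 -43.2 291.9] rot [-1.8e+02 -1.0e-01 -4.9e+00] F [ 3.3 -4.4 -1.7] M [ 0.185 -0.933  1.142] w 59.01 gf 40.2 q7 -97.0
a.M 0.896 with TCP ref 0.914
```

Emit:
arm_command(
  series=[
    [[0,0,0],0],
    [[0,0,0],0],
    [[0,0,0],0],
    [[0,0,-30],0],
    [[0,0,-70],0],
  ],
  grip=-1,
)

```text
time_s: 33.0
tool_pos: [0.546, -0.0431, 0.3608]
tool_rot: [-180.0, 0.3, -5.1]
force: [0.6, 0.2, 1.0]
grip_width: 0.0851
grasp_force: 0.0
```

Emit:
arm_command(
  series=[
    [[0,0,-30],0],
    [[-10,30,-30],0],
    [[-25,70,-30],0],
    [[-42,110,-30],0],
    [[-60,150,-30],0],
  ],
)

```text
time_s: 33.5
tool_pos: [0.4735, -0.1881, 0.392]
tool_rot: [-180.0, 0.0, -5.1]
force: [0.4, -0.8, -0.3]
grip_width: 0.0872
grasp_force: 0.0
```

Emit:
arm_command(
  series=[
    [[-16,40,0],-0.05],
    [[-32,80,0],-0.1],
    [[-48,120,0],-0.16],
    [[-63,158,0],-0.225],
    [[-63,158,0],-0.225],
  ],
  grip=1,
  grip_force=10,
)

```text
time_s: 34.0
tool_pos: [0.3932, -0.345, 0.3911]
tool_rot: [180.0, 0.2, 7.2]
force: [0.3, -0.8, -0.2]
grip_width: 0.0547
grasp_force: 0.0
```

```bash
python3 - <<'E'
from cell import env, viewer
import cv2,numpy as np
from h import *
D=[]
for i in range(4):
    q,d=viewer.read_camera("top");D.append(d)
d=np.median(D,0)
p,_=viewer.read_camera("side")
_,_,K,T=load("top0");a=np.array([-.5,0,.866])
C=cloud(d,K,T)*1000;x,y,z=np.moveaxis(C,-1,0)
A=C[(x>490)&(x<620)&(y>-100)&(y<10)&(z>270)]@a
cam=A[(A>18)&(A<32)];r=A[(A<1)&(A>-14)]
print("cam-ring",np.median(cam)-np.median(r))
cv2.imwrite("pics/end1.png",cv2.resize(p[130:400,220:420],None,fx=2.2,fy=2.2))
o=env.get_obs();print(o["tool_pos"],o["tool_rot"],o["force"],o["grip_width"],o["time_s"])
E
```

```text
cam-ring 32.17474793410486
[ 0.39865074 -0.33751424  0.39210976] [-1.79981256e+02 -1.73609915e-02  7.93322183e+00] [ 0.69078989  0.68444288 -0.43440267] 0.0350637156004953 34.25
```

View pics/end1.png

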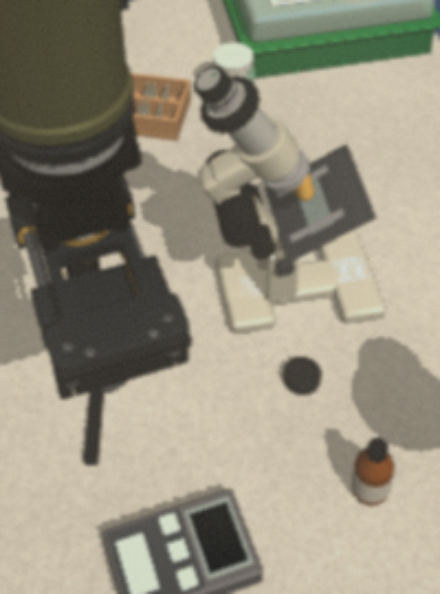

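Emit:
arm_command(
  series=[
    [[0,2,40],0],
    [[0,2,80],0],
    [[0,2,120],0],
    [[0,2,160],0],
    [[0,2,200],0],
  ],
)

```text
time_s: 34.75
tool_pos: [0.3989, -0.3396, 0.1909]
tool_rot: [180.0, -0.0, 7.9]
force: [-0.1, 1.2, -0.6]
grip_width: 0.0016
grasp_force: 0.0
```

Emit:
arm_command(
  series=[
    [[0,0,35],0],
    [[0,0,70],0],
    [[0,0,100],0],
    [[0,0,120],0],
    [[0,0,130],0],
  ],
)

```text
time_s: 35.25
tool_pos: [0.3979, -0.3389, 0.0601]
tool_rot: [-179.8, 0.1, 7.9]
force: [0.0, 0.7, -0.3]
grip_width: 0.0003
grasp_force: 0.0
```

Emit:
arm_command(
  series=[
    [[0,0,3],0],
    [[0,0,6],0],
    [[0,0,8],0],
    [[0,0,9],0],
    [[0,0,9],0],
  ],
)

```text
time_s: 35.75
tool_pos: [0.3982, -0.3414, 0.0535]
tool_rot: [179.9, -0.0, 7.8]
force: [0.4, -0.1, -1.0]
grip_width: 0.0004
grasp_force: 0.0
```

```bash
python3 st.py
```

```text
t 35.75 p [ 398.2 -341.4   53.5] rot [179.9  -0.    7.8] F [ 0.4 -0.1 -1. ] M [ 0.02   0.019 -0.006] w 0.39 gf 0.0 q7 -50.0
a.M -0.015 with TCP ref -0.025
```

Contact expected at TCP z ≈ 36; the last approach is in small steps.

Emit:
arm_command(
  series=[
    [[0,-1,4],0],
    [[0,-1,8],0],
    [[0,-1,11],0],
    [[0,-1,13],0],
    [[0,-1,14],0],
  ],
)

```text
time_s: 36.25
tool_pos: [0.3976, -0.34, 0.0385]
tool_rot: [-180.0, 0.0, 7.8]
force: [0.2, 0.4, -0.2]
grip_width: 0.0005
grasp_force: 0.0
```

Emit:
arm_command(
  series=[
    [[0,0,0.5],0],
    [[0,0,1],0],
    [[0,0,1.5],0],
    [[0,0,2],0],
    [[0,0,2.5],0],
  ],
)

```text
time_s: 36.75
tool_pos: [0.3979, -0.3402, 0.0365]
tool_rot: [180.0, -0.0, 7.8]
force: [-0.5, -0.5, 0.5]
grip_width: 0.0007
grasp_force: 0.7
```

```bash
python3 avg.py; python3 st.py
```

```text
mean [ 0.064 -0.037  0.626  0.023  0.018  0.003] std [0.426 0.52  0.411 0.043 0.045 0.017] yaw 7.8
0.17 -0.012
0.19 -0.012
0.21 -0.013
t 37.05 p [ 397.8 -340.2   36.5] rot [180.   -0.    7.8] F [ 0.5 -1.1  0.4] M [-0.003  0.024 -0.023] w 0.33 gf 0.2 q7 -50.0
a.M -0.018 with TCP ref 0.45
```

Emit:
arm_command(
  series=[
    [[0,0,0.3],0],
    [[0,0,0.6],0],
    [[0,0,0.9],0],
    [[0,0,1.2],0],
    [[0,0,1.4],0],
  ],
)

```text
time_s: 37.55
tool_pos: [0.3979, -0.3402, 0.0353]
tool_rot: [180.0, 0.0, 7.8]
force: [-1.3, 0.5, 4.2]
grip_width: 0.0005
grasp_force: 2.3
```

```bash
python3 avg.py; python3 st.py
```

```text
mean [-0.701  0.528  4.612  0.215  0.279 -0.014] std [0.533 0.625 0.206 0.028 0.028 0.026] yaw 7.8
0.17 -0.075
0.19 -0.07
0.21 -0.065
t 37.85 p [ 397.9 -340.2   35.2] rot [180.   -0.    7.8] F [-1.1  1.1  4.5] M [ 0.182  0.258 -0.048] w 0.57 gf 2.5 q7 -50.0
a.M -0.133 with TCP ref -0.046
```

Emit:
arm_command(
  series=[
    [[0,0,0.2],0],
    [[0,0,0.4],0],
    [[0,0,0.6],0],
    [[0,0,0.8],0],
    [[0,0,0.8],0],
  ],
)

```text
time_s: 38.35
tool_pos: [0.3979, -0.3402, 0.0348]
tool_rot: [180.0, 0.0, 7.8]
force: [-3.0, 2.3, 8.5]
grip_width: 0.0003
grasp_force: 4.3
```

```bash
python3 avg.py; python3 st.py
```

```text
mean [-2.080e+00  1.822e+00  8.530e+00  4.320e-01  4.900e-01  5.000e-03] std [0.497 0.384 0.496 0.031 0.042 0.025] yaw 7.8
0.17 -0.057
0.19 -0.038
0.21 -0.02
t 38.65 p [ 397.9 -340.2   34.8] rot [180.    0.    7.8] F [-3.   2.6  8.4] M [ 0.435  0.412 -0.01 ] w 0.61 gf 4.2 q7 -50.0
a.M -0.226 with TCP ref -0.407
```

Emit:
arm_command(
  series=[
    [[0,0,-2],0],
    [[0,0,-8],0],
    [[0,0,-25],0],
    [[0,0,-50],0],
    [[0,0,-80],0],
  ],
)

```text
time_s: 39.15
tool_pos: [0.397, -0.3395, 0.1139]
tool_rot: [-179.9, 0.1, 7.8]
force: [0.3, 0.2, 0.0]
grip_width: 0.0006
grasp_force: 0.0
```

Emit:
arm_command(
  series=[
    [[0,0,-20],0],
    [[0,0,-20],0],
    [[0,0,-20],0],
    [[0,0,-20],0],
    [[0,0,-20],0],
  ],
)

```text
time_s: 39.65
tool_pos: [0.3971, -0.3396, 0.1328]
tool_rot: [-179.9, 0.1, 7.8]
force: [-0.6, -1.1, 0.4]
grip_width: 0.0002
grasp_force: 0.0
```

```bash
python3 -c "
from cell import env
print(env.sign_off())"
```

```text
the job is handed in; nothing more can be done
None
```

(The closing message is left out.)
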